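# Set the belt-roller bracket against its stop and clamp it

## Task

Take the black belt roller on its slotted steel bracket and slide the bracket along its slots until its front end rests against the small steel stop block, touching it gently. Let go, then swing the clamp lever clockwise by its upright handle, feeling for the point where it bites, until the bracket is clamped firmly but not overtightened, and release it. Leave the other parts where they are.

Things in the scene. Friction and masses are not known exactly. Their poses are not given: they have to be found in the camera images.
- casting: the fixed aluminium plate, 190 mm (its x) by 280 mm (its y), 20 mm thick; origin at the centre of its underside on the table. Its y axis is the direction in which the bracket slides towards the stop; x points away from the robot when its yaw is 0. A toothed wheel 64 mm across and 18 mm tall stands on it at x -62, y +45 mm, and a guide stud with a head 11 mm radius, up to 38 mm above the table, at x 0, y -32 mm
- bracket: the loose steel bracket: a foot 56 mm wide (x), 190 mm long (y), 8 mm thick, lying on the plate, with two lengthwise slots over two fixed studs; 0.5 to 0.9 kg. Origin under the centre of the foot, axes like the plate's; +y is the front end that goes to the stop. It slides 10 to 28 mm to the stop; about 2 to 6 N slides it while the clamp is loose. The head of the guide stud keeps it from being lifted
- roller (a point): centre of the black roller that stands upright on the bracket's rear end: 44 mm across, 34 mm tall, from 28 to 62 mm above the table, fixed rigidly to the bracket; the place to grip and push the bracket
- nose (a point): middle of the bracket's front end face (at half the foot's thickness, 24 mm above the table); axes like the bracket's
- stop_face (a point): point on the face of the stop that the bracket's front end must touch, 24 mm above the table; the stop is a fixed steel block 26 mm wide, 16 mm long, 22 mm tall on the plate. y points along the slide direction, into the stop. More than 25 N on it is too hard
- stop: the stop block itself; origin at the foot of its contact face
- clamp_axis (a point): top of the clamp stud, 65 to 70 mm above the table: the vertical axis about which the clamp lever turns
- handle (a point): centre of the lever's upright black handle, a cylinder 18 mm across and 42 mm tall, its foot 46 to 51 mm and its top 88 to 93 mm above the table, 80 mm from the clamp axis; it moves with the lever. Grip it or push it sideways. The lever's hub is 28 mm across, its top 60 to 69 mm above the table
- lever (a joint): angle of the clamp lever (rad): 0 at the start (loose), grows as it turns clockwise seen from above, up to 1.9. About 5 N sideways at the handle turns it while loose; once the clamp bites, this rises by 15 to 25 N per rad. 10 to 13 N is firm, above about 16 N overtightened. Let go, it stays, apart from a spring back of up to 0.3 rad
- clamp: the clamp: a fixed upright stud 9 mm thick through the bracket's front slot, with the lever on top and under its hub a steel collar, 30 mm across, that sinks as the lever turns and then presses the foot on the plate. The lever angle at which it bites differs from time to time (about 0.3 to 1.3 rad) and has to be felt. Origin on its axis, near the plate's top
- bearing_cap: bystander, to be left alone: a small aluminium arch 46 mm long lying on the plate; origin at its underside
- flange_bolt: bystander, to be left alone: a short flanged bolt, 22 mm across, standing head down on the plate; origin at its underside
- valve: bystander, to be left alone: an engine valve 100 mm tall standing on its 36 mm head; origin at its underside
- valve_spring: bystander, to be left alone: a coil spring 31 mm across, 46 mm tall, standing; origin at its underside
- spare_pulley: bystander, to be left alone: a flat steel pulley 60 mm across, 30 mm tall; origin at its underside
- spanner: bystander, to be left alone: a wrench 170 mm long, lying; origin at its underside
- tappet: bystander, to be left alone: a small steel cup 34 mm across, 28 mm tall; origin at its underside
- grease_tin: bystander, to be left alone: a green tin 60 mm across, 60 mm tall; origin at its underside
Things that resemble listed ones, but are neither listed nor needed, are in the scene too. Leave any green look-alike of the bracket alone.

How it is judged (in metres and radians):
On the way, in this order (a step that is already met when the one before it is completed fails the run):
1. the bracket's front end rests against the stop while the clamp is still loose (y of nose in the frame of stop_face above -0.0016 m and contact force between clamp and bracket below 25 N and angle between bracket's own z axis and vertical below 0.05 rad), for 0.2 s.
2. the clamp lever is tightened on the bracket, still at the stop (y of nose in the frame of stop_face above -0.0016 m and contact force between clamp and bracket above 45 N), for 0.2 s.
At the end, for the whole second after the job is handed in: the bracket lies flat, its front end within 1.6 mm of the stop, at rest, with the clamp collar pressing on it with more than 45 N after the lever is released (all of step 2 and angle between bracket's own z axis and vertical below 0.05 rad and linear speed of bracket below 0.01 m/s); the robot touches nothing.
It fails at once if the stop is pressed with more than 25 N (contact force between bracket and stop above 25 N).
It fails at once if the clamp is overtightened: the collar presses with more than 180 N (contact force between clamp and bracket above 180 N).
It fails at once if another part is moved by more than 30 mm (distance of any of bearing_cap, flange_bolt, valve, valve_spring, spare_pulley, spanner, tappet, grease_tin from where it was at the start of the episode above 0.03 m).
It also fails if it takes over 72 s, if anything falls off the work surface, if the arm or the gripper's body presses on something with over 40 N, if the wrist force passes 120 N, or if a joint passes its speed limit or range.

## Robot

A 7-joint arm with a two-finger parallel gripper is mounted at the origin on the work surface. World frame = base frame: x ahead of the robot, y to its left, z up, the work surface at z = 0. Lengths are in mm, angles in degrees, forces in N, time in s.
With the tool pointing down it reaches from about 425 to 950 mm from the base axis. Payload 4.7 kg.
Tool frame: the origin (TCP) lies midway between the tips of the shut fingers; the grasp point (between the pads) lies 19 mm behind it (robot.pinch_z is the distance from the TCP to the grasp point, in mm); z points along the fingers, y is the direction in which the jaws open and shut (so a half turn about z gives the same grasp; the last joint's range is limited). The gripper opens to 87 mm and grips with 3 to 60 N. Pads are 19 mm wide; open, the fingers measure 117 mm over their backs; the gripper's body (75 mm by 190 mm) begins 51 mm behind the grasp point.
Start: joints at [-72.875, 26.849, -2.785, 87.806, 1.381, 65.374, -4.715], TCP at [217.283, 639.091, 222.573] pointing down, gripper open.
Joint ranges: [-148.3, 148.3], [-19.14, 114.17], [-79.39, 73.82], [5.75, 140.21], [-59.74, 239.74], [12.07, 113.84], [-152.46, 152.46]. Speed limits (degrees/s): [147.25, 147.25, 180, 180, 180, 180, 180].

## Interface

Orientations are given as [roll, pitch, yaw] about the fixed x, y, z axes, in that order (R = Rz(yaw) Ry(pitch) Rx(roll)).
In Python, from plant import telemetry, viewer, ticket, robot gives the robot as it stands.
- The arm moves only by the shell command python3 -m crank 'ROWS' [OPENING]. ROWS is JSON, a list of rows, each a list of 6 numbers: the shift along the tool's x, y, z scaled (see below), then the turn, a rotation vector about the tool's x, y, z scaled (see below). In form: [[tx, ty, tz, wx, wy, wz], ...]. A call has 1 to 8 rows; each row is the pose to reach, as a shift and turn from the pose commanded when the call began, along the tool's axes at that moment, turning the shorter way round; what a row does not reach only later rows make up. The controller multiplies each number of a shift by 0.8 m and each number of a turn by 360 degrees. A row lasts 1/8 s, in which the tool goes at most 62.5 mm and 10.7 degrees, less where a joint would pass 70% of its speed; a pose out of reach is approached as far as the arm can. A call with a number of a shift or a turn outside -1 to 1 is refused whole. A call with a gripper value outside its range is refused whole. OPENING is the closure, from -1 (fully open) to 1 (shut), so that 0 is half open, set as the call begins (- or left out, the last holds). The fingers move at their own pace and stop on an object; the grip force is fixed at half the most. Time passes only in rows, so rows that repeat a pose let the fingers close. It gives the time, the measured TCP pose, the force and the opening at its end, in the units of the state.
- telemetry.get_obs(): the state, without advancing time (a new reading comes with each control period).
- viewer.camera(name): name is "scene" or "top" or "wrist"; returns the picture (384x512x3 uint8, red, green, blue); there is no depth.
- viewer.calibration(name): a dict with "camera_matrix" (3x3 intrinsics, pixels), "k1" (the pictures are not rectified: a ray, as slopes to the right and down, at radius r is drawn at 1 + k1 r^2 times it, then the intrinsics apply), "pose" (4x4, takes a point from camera to world coordinates); the wrist camera has in their place "tool_from_camera" (4x4, takes a point from camera to tool coordinates, whose origin is the TCP and whose axes are the flange's). Camera axes: x right, y down, z forward; pixel columns grow to the right and rows downward; lengths in mm; the calibration is good to about 2 mm. A picture is of the moment at which its call begins: read the wrist's pose just before it. calibration takes no time and is no camera call.
- ticket.finish_job(): hands the job in, once; it reports no verdict.
The state is a dict: "clock": time; "q": joint angles; "joint_velocities": joint speeds; "joint_efforts": joint torques, N m; "ee_pos": TCP position; "ee_rot": TCP orientation; "contact_force": force on the tool from outside, world axes, zero at the start; "moment": the same for the moment, N m; "gripper_width": finger opening in mm.
Only numpy, scipy, OpenCV 4.12 (cv2) and the standard library are available. Lean on these libraries where they do the work, as an engineer would, in place of code of your own. Each camera call takes 0.05 s, during which the arm holds its last target.

## Working session

There is one attempt and no reset: what is moved stays moved. The work goes in short steps, Python scripts to look and compute and a shell command to move; the robot and the scene stay as the last step left them, time stands still between calls to the robot, and variables do not carry over. Pictures are saved under pics/ and viewed, and the job is handed in when it is done.

```bash
ls -la; mkdir -p pics
python3 - <<'E'
from plant import telemetry, viewer, ticket, robot
import cv2
print(telemetry.get_obs())
for n in ("scene","top","wrist"):
    im=viewer.camera(n); cv2.imwrite(f"pics/{n}0.png",im[:,:,::-1]); c=viewer.calibration(n); print(n,c)
print(robot.pinch_z)
E
```

```text
total 12
drwxr-xr-x  3 agent agent 4096 Dec  5 22:52 .
drwxr-xr-x 23 root  root  4096 Dec  5 22:51 ..
drwxr-xr-x  2 agent agent 4096 Dec  5 22:52 pics
{'clock': 0.0, 'q': array([-72.87687897,  26.8989644 ,  -2.78312861,  87.87424902,
         1.38187536,  65.37530846,  -4.71513475]), 'joint_velocities': array([-0.13000527, -0.01399934,  0.12090068,  0.05354219,  0.00825089,
        0.0156938 ,  0.0718243 ]), 'joint_efforts': array([ 1.98381053e-04, -5.07973266e+01, -8.05441663e-02, -2.36155361e+01,
       -6.13012305e-02,  3.79257405e-02,  1.87031637e-04]), 'ee_pos': array([217.10679643, 638.49040686, 221.47599045]), 'ee_rot': array([-1.79885207e+02,  5.73477768e-03,  1.61222564e+02]), 'contact_force': array([ 0.92772726, -0.47551484,  0.22032531]), 'moment': array([ 0.00991858,  0.00947179, -0.02473695]), 'gripper_width': 87.24811736217501}
scene {'camera_matrix': array([[428.77597599,   0.        , 250.75750514],
       [  0.        , 428.77597599, 190.98674355],
       [  0.        ,   0.        ,   1.        ]]), 'k1': 0.04596665400839142, 'pose': array([[ 2.42463168e-01,  6.0460
[... 753 characters left out ...]
        1.08318069e+03],
       [ 0.00000000e+00,  0.00000000e+00,  0.00000000e+00,
         1.00000000e+00]])}
wrist {'camera_matrix': array([[298.78222463,   0.        , 261.53695377],
       [  0.        , 298.78222463, 187.96749238],
       [  0.        ,   0.        ,   1.        ]]), 'k1': -0.027228691354200467, 'tool_from_camera': array([[-3.67789030e-04, -9.55906576e-01, -2.93670703e-01,
         8.10652958e+01],
       [ 9.99999909e-01, -4.15144213e-04,  9.89206155e-05,
        -2.48931541e-01],
       [-2.16474560e-04, -2.93670640e-01,  9.55906642e-01,
        -1.61639430e+02],
       [ 0.00000000e+00,  0.00000000e+00,  0.00000000e+00,
         1.00000000e+00]])}
18.700000000000003
```

View pics/scene0.png

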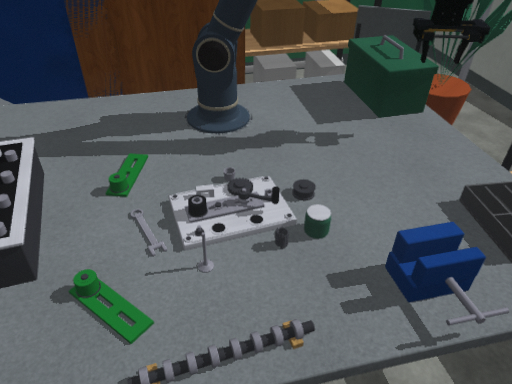

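View pics/top0.png

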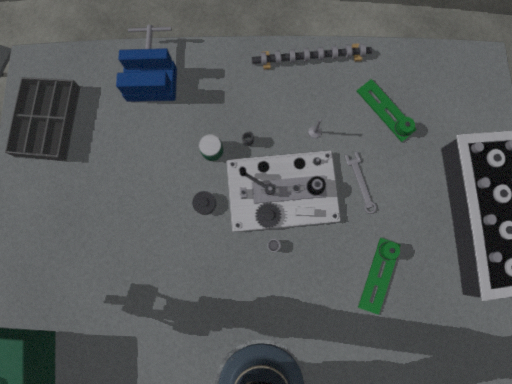

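View pics/wrist0.png

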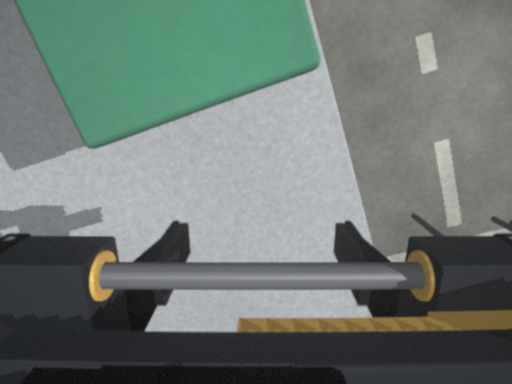

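The scene and top views show the white plate centred near top pixel (283,192). The steel bracket's black roller is at (317,185), the hub at (270,188), the handle at (243,171) and the toothed wheel at (268,215). Green look-alike brackets sit at (387,110) and (380,275). I'll make close crops and project some points next.

```bash
cat > h.py <<'E'
from plant import telemetry, viewer, ticket, robot
import numpy as np, cv2
from scipy.spatial.transform import Rotation as R
def pose(name,obs=None):
    c=viewer.calibration(name)
    if name=="wrist":
        o=obs or telemetry.get_obs(); T=np.eye(4); T[:3,:3]=R.from_euler('xyz',o['ee_rot'],degrees=True).as_matrix(); T[:3,3]=o['ee_pos']
        return c,T@c['tool_from_camera']
    return c,c['pose']
def ray(name,uv,obs=None):
    c,P=pose(name,obs); K=c['camera_matrix']; x=(uv[0]-K[0,2])/K[0,0]; y=(uv[1]-K[1,2])/K[1,1]
    rd=np.hypot(x,y); r=rd
    for _ in range(30): r=rd/(1+c['k1']*r*r)
    s=r/rd if rd>0 else 1
    d=P[:3,:3]@np.array([x*s,y*s,1]); return P[:3,3],d/np.linalg.norm(d)
def plane(name,uv,z,obs=None):
    o,d=ray(name,uv,obs); return o+d*(z-o[2])/d[2]
def proj(name,p,obs=None):
    c,P=pose(name,obs); q=P[:3,:3].T@(np.asarray(p,float)-P[:3,3]); x,y=q[:2]/q[2]; s=1+c['k1']*(x*x+y*y); K=c['camera_matrix']
    return np.array([K[0,0]*x*s+K[0,2],K[1,1]*y*s+K[1,2]])
def tri(rays):
    A=np.zeros((3,3));b=np.zeros(3)
    for o,d in rays:
        M=np.eye(3)-np.outer(d,d);A+=M;b+=M@o
    p=np.linalg.solve(A,b); return p,[np.linalg.norm((np.eye(3)-np.outer(d,d))@(p-o)) for o,d in rays]
E
python3 - <<'E'
from h import *
t=cv2.imread('pics/top0.png'); s=cv2.imread('pics/scene0.png')
cv2.imwrite('pics/topc.png',cv2.resize(t[140:240,220:350],None,fx=6,fy=6,interpolation=cv2.INTER_CUBIC))
cv2.imwrite('pics/scenec.png',cv2.resize(s[160:250,160:300],None,fx=5.5,fy=5.5,interpolation=cv2.INTER_CUBIC))
for n,uv,z in [('roller',(317,185),62),('hub',(270,188),65),('handle',(243,171),90),('stop',(240,193),42)]: print(n,plane('top',uv,z).round(1))
for uv in [(228,159),(336,151.5),(340,223),(233,231)]: print(uv, plane('top',uv,20).round(1))
E
```

```text
roller [ 496.2 -143.2   62. ]
hub [489.  -25.7  65. ]
handle [527.2  40.2  90. ]
stop [480.5  49.7  42. ]
(228, 159) [574.3  82.3  20. ]
(336, 151.5) [ 593.  -202.6   20. ]
(340, 223) [ 404.1 -205.7   20. ]
(233, 231) [386.1  68.5  20. ]
```

View pics/topc.png

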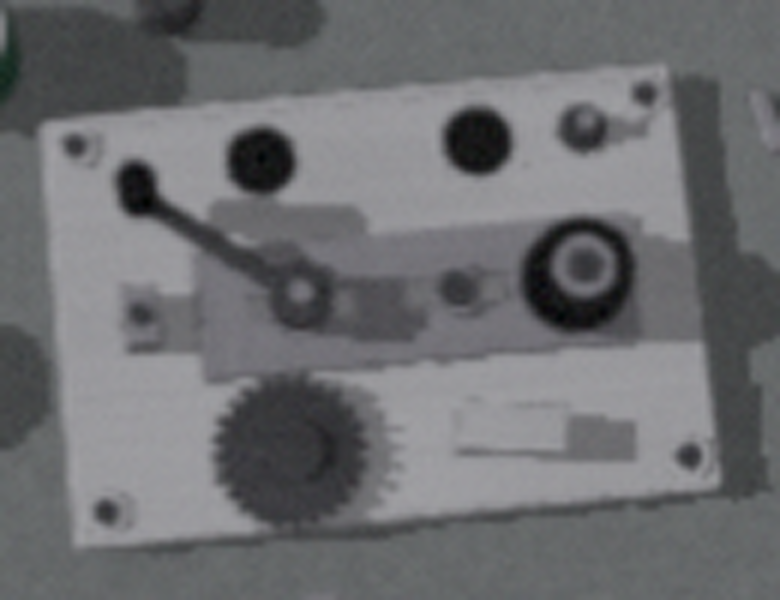

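View pics/scenec.png

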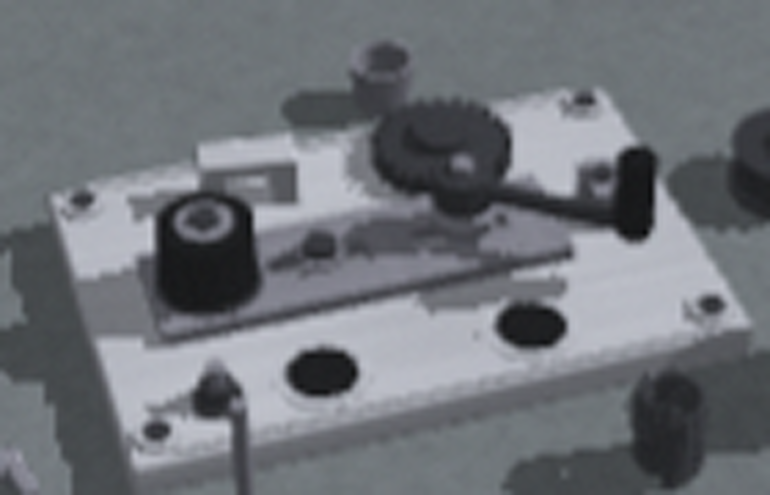

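Run:
```python
from h import *
for n,a,b in [('roller top',(317.2,184.2),(196.9,199.1)),('handle top',(242.6,170.2),(275.6,188.4)),('stud',(270.3,188.7),(244,189.1))]:
    p,r=tri([ray('top',a),ray('scene',b)]); print(n,p.round(1),np.round(r,1))
print('flangebolt',plane('top',(317.2,161.2),35).round(1),'nose corners',plane('top',(220+203/6,140+245/6),28).round(1),plane('top',(220+207/6,140+380/6),28).round(1))
print('stop face', plane('top',(220+160/6,140+295/6),42).round(1),plane('top',(220+163/6,140+350/6),42).round(1),'rear',plane('top',(220+640/6,140+212/6),28).round(1),plane('top',(220+640/6,140+340/6),28).round(1))
print('guide',plane('top',(220+460/6,140+288/6),38).round(1))
print('valve',plane('top',(315,133),5).round(1),'spanner',plane('top',(352,155),5).round(1),plane('top',(371,208),5).round(1))
```

```text
roller top [ 498.3 -143.1   62.4] [0.6 0.6]
handle top [530.3  42.4  86.2] [1.2 1.2]
stud [487.7 -25.2  63.7] [1.3 1.3]
flangebolt [ 563.4 -149.5   35. ] nose corners [514.1  14.7  28. ] [455.7  13.3  28. ]
stop face [490.2  32.8  42. ] [466.8  31.6  42. ] rear [ 527.4 -174.    28. ] [ 471.5 -172.1   28. ]
guide [493.  -94.4  38. ]
valve [ 648.5 -150.5    5. ] spanner [ 587.1 -248.4    5. ] [ 443.7 -292.5    5. ]
```

The steel bracket with its black roller at top pixel (317,185) is the target. Things that could be mistaken for it:
- the green brackets, rollers at (404,126) and (389,250)
- the spare pulley at (204,203)
- the toothed wheel at (268,215)

The close crop confirms a grey bracket on the plate, with the guide stud and clamp lever over its slots.

```bash
cat >> h.py <<'E'
def togo(p,psi,obs=None):
    o=obs or telemetry.get_obs(); Rc=R.from_euler('xyz',o['ee_rot'],degrees=True); Rt=R.from_euler('xyz',[180,0,psi],degrees=True)
    t=Rc.inv().apply(np.asarray(p)-o['ee_pos'])/800; w=(Rc.inv()*Rt).as_rotvec(degrees=True)/360
    print('rows ->',np.round(np.r_[t,w],4).tolist(),' mm',np.round(t*800,1),' clock',round(o['clock'],2))
def st():
    o=telemetry.get_obs(); print(round(o['clock'],2),o['ee_pos'].round(2),o['ee_rot'].round(2),'F',o['contact_force'].round(2),'w',round(float(o['gripper_width']),1),'q',o['q'].round(1))
E
python3 -c "
from h import *
togo([480,150,222],93.75)"
```

```text
rows -> [-0.5077, -0.4725, 0.0004, -0.0002, 0.0002, 0.1874]  mm [-4.062e+02 -3.780e+02  3.000e-01]  clock 0.15
```

```bash
python3 -m crank '[[-0.508,-0.473,0,0,0,0.187],[-0.508,-0.473,0,0,0,0.187],[-0.508,-0.473,0,0,0,0.187],[-0.508,-0.473,0,0,0,0.187],[-0.508,-0.473,0,0,0,0.187],[-0.508,-0.473,0,0,0,0.187],[-0.508,-0.473,0,0,0,0.187],[-0.508,-0.473,0,0,0,0.187]]' 1; python3 -c "
from h import *
st()
togo([502,-199,160],93.75)"
```

```text
clock: 1.15
ee_pos: [454.6, 196.9, 222.6]
ee_rot: [180.0, -0.0, 93.9]
contact_force: [0.2, 0.9, 0.5]
gripper_width: 14.6
1.15 [454.6  196.9  222.63] [ 1.7998e+02 -3.0000e-02  9.3900e+01] F [0.24 0.89 0.51] w 14.6 q [-47.   10.   21.4 112.7  -4.3  58.  -19.7]
rows -> [-0.4978, 0.0254, 0.0781, 0.0001, -0.0001, 0.0004]  mm [-398.2   20.3   62.4]  clock 1.15
```

```bash
python3 -m crank '[[-0.498,0.025,0.0,0,0,0],[-0.498,0.025,0.0,0,0,0],[-0.498,0.025,0.0,0,0,0],[-0.498,0.025,0.0,0,0,0],[-0.498,0.025,0.06,0,0,0],[-0.498,0.025,0.078,0,0,0],[-0.498,0.025,0.078,0,0,0],[-0.498,0.025,0.078,0,0,0]]' 1
python3 - <<'E'
from h import *
st()
togo([502,-199,36],93.75)
im=viewer.camera('wrist'); cv2.imwrite('pics/w1.png',im[:,:,::-1])
im=viewer.camera('top'); cv2.imwrite('pics/t1.png',cv2.resize(im[100:280,180:420,::-1],None,fx=3,fy=3))
E
```

```text
clock: 2.15
ee_pos: [499.6, -200.2, 158.8]
ee_rot: [-179.8, 0.1, 93.6]
contact_force: [0.3, 1.5, 0.2]
gripper_width: 0.5
2.15 [ 499.6  -200.21  158.8 ] [-1.7982e+02  5.0000e-02  9.3590e+01] F [0.32 1.54 0.19] w 0.5 q [-10.3  20.3  34.8 112.  -14.3  52.2  35.3]
rows -> [0.0015, 0.0036, 0.1535, -0.0005, 0.0001, -0.0005]  mm [  1.2   2.9 122.8]  clock 2.15
```

View pics/w1.png

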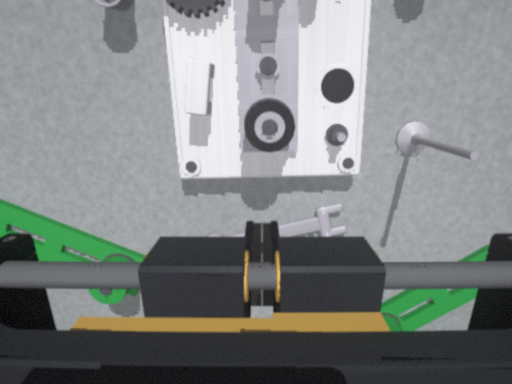

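View pics/t1.png

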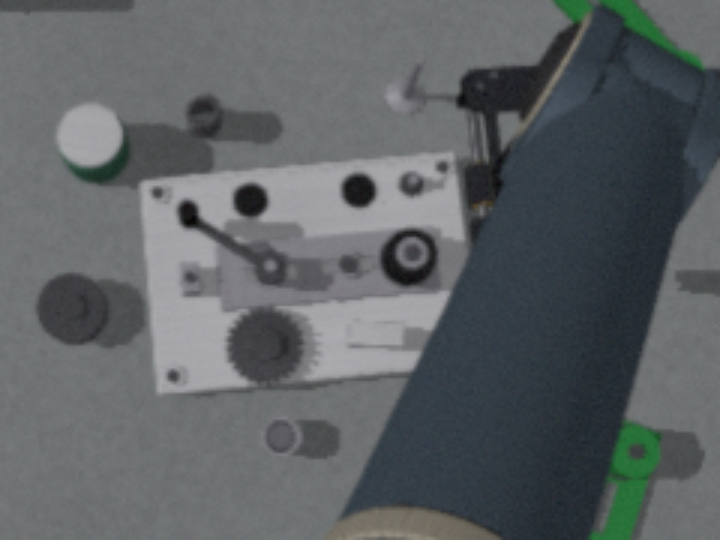

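The wrist view shows the steel bracket's roller at (269,125) with the shut fingers behind it at (262,260). The flange bolt is at (337,133) and the valve at (412,137), both clear.

```bash
python3 - <<'E'
from h import *
print(plane('wrist',(269.5,125),62).round(1), plane('wrist',(337,130),35).round(1), plane('wrist',(413,137),5).round(1), plane('wrist',(268,67),38).round(1))
E
python3 -m crank '[[0,0.003,0.04,0,0,0],[0,0.003,0.08,0,0,0],[0,0.003,0.12,0,0,0],[0,0.003,0.152,0,0,0],[0,0.003,0.152,0,0,0]]' 1; python3 -c "
from h import *
st()"
```

```text
[ 503.6 -139.2   62. ] [ 568.7 -141.8   35. ] [ 658.3 -145.9    5. ] [499.2 -90.8  38. ]
clock: 2.88
ee_pos: [502.9, -194.9, 37.6]
ee_rot: [-179.9, -0.1, 94.1]
contact_force: [0.2, -0.2, -0.5]
gripper_width: 0.1
2.88 [ 502.9  -194.9    37.61] [-1.7985e+02 -1.2000e-01  9.4060e+01] F [ 0.19 -0.24 -0.48] w 0.1 q [ -5.1  30.5  28.5 116.6 -23.   38.5  42.5]
```

```bash
python3 -m crank '[[-0.004,0,0,0,0,0],[-0.008,0,0,0,0,0],[-0.012,0,0,0,0,0],[-0.016,0,0,0,0,0],[-0.018,0,0,0,0,0],[-0.018,0,0,0,0,0]]'; python3 -c "
from h import *
st()"; python3 -m crank '[[-0.00125,0,0,0,0,0],[-0.0025,0,0,0,0,0],[-0.00375,0,0,0,0,0],[-0.005,0,0,0,0,0],[-0.005,0,0,0,0,0]]'
```

```text
clock: 3.62
ee_pos: [504.4, -211.8, 38.5]
ee_rot: [-180.0, -0.0, 93.9]
contact_force: [0.4, 0.4, -0.0]
gripper_width: 0.3
3.62 [ 504.42 -211.8    38.49] [-180.     -0.     93.88] F [ 0.37  0.44 -0.03] w 0.3 q [ -3.4  30.9  28.5 115.7 -23.1  38.8  43.9]
clock: 4.25
ee_pos: [504.7, -215.7, 38.5]
ee_rot: [180.0, -0.0, 93.9]
contact_force: [1.0, -0.3, -0.2]
gripper_width: 0.4
```

I stepped the wrong way: tool +x is the slide direction. That was into free space and nothing was touched. Advancing along +x now.

```bash
python3 -m crank '[[0.01,0.002,0,0,0,0],[0.02,0.002,0,0,0,0],[0.03,0.002,0,0,0,0],[0.04,0.002,0,0,0,0],[0.045,0.002,0,0,0,0],[0.045,0.002,0,0,0,0]]'; python3 -m crank '[[0.00125,0,0,0,0,0],[0.0025,0,0,0,0,0],[0.00375,0,0,0,0,0],[0.005,0,0,0,0,0],[0.005,0,0,0,0,0]]'; python3 -m crank '[[0.00125,0,0,0,0,0],[0.0025,0,0,0,0,0],[0.00375,0,0,0,0,0],[0.005,0,0,0,0,0],[0.005,0,0,0,0,0]]'
```

```text
clock: 5.0
ee_pos: [503.9, -179.2, 38.5]
ee_rot: [180.0, -0.0, 93.9]
contact_force: [0.4, -0.7, 0.6]
gripper_width: 0.5
clock: 5.62
ee_pos: [503.6, -176.1, 38.5]
ee_rot: [180.0, 0.0, 93.9]
contact_force: [0.2, -1.6, -0.4]
gripper_width: 0.9
clock: 6.25
ee_pos: [503.4, -171.6, 38.6]
ee_rot: [180.0, -0.0, 93.9]
contact_force: [0.9, -4.0, -0.7]
gripper_width: 0.3
```

```bash
python3 -m crank '[[0.00125,0,0,0,0,0],[0.0025,0,0,0,0,0],[0.00375,0,0,0,0,0],[0.005,0,0,0,0,0],[0.00625,0,0,0,0,0]]'; python3 -m crank '[[0.00125,0,0,0,0,0],[0.0025,0,0,0,0,0],[0.00375,0,0,0,0,0],[0.00375,0,0,0,0,0]]'
python3 - <<'E'
from h import *
st()
im=viewer.camera('top'); cv2.imwrite('pics/t2.png',cv2.resize(im[140:240,220:350,::-1],None,fx=6,fy=6,interpolation=cv2.INTER_CUBIC))
im=viewer.camera('scene'); cv2.imwrite('pics/s2.png',cv2.resize(im[160:250,160:300,::-1],None,fx=5.5,fy=5.5,interpolation=cv2.INTER_CUBIC))
E
```

```text
clock: 6.88
ee_pos: [503.0, -166.6, 38.5]
ee_rot: [180.0, 0.0, 93.9]
contact_force: [0.5, -3.2, -0.5]
gripper_width: 0.1
clock: 7.38
ee_pos: [502.8, -163.4, 38.5]
ee_rot: [180.0, -0.0, 93.9]
contact_force: [1.2, -4.1, 0.0]
gripper_width: 0.1
7.38 [ 502.82 -163.42   38.53] [ 1.800e+02 -2.000e-02  9.391e+01] F [ 1.23 -4.06  0.01] w 0.1 q [ -8.8  29.6  28.8 118.1 -23.   37.6  39.2]
```

View pics/t2.png

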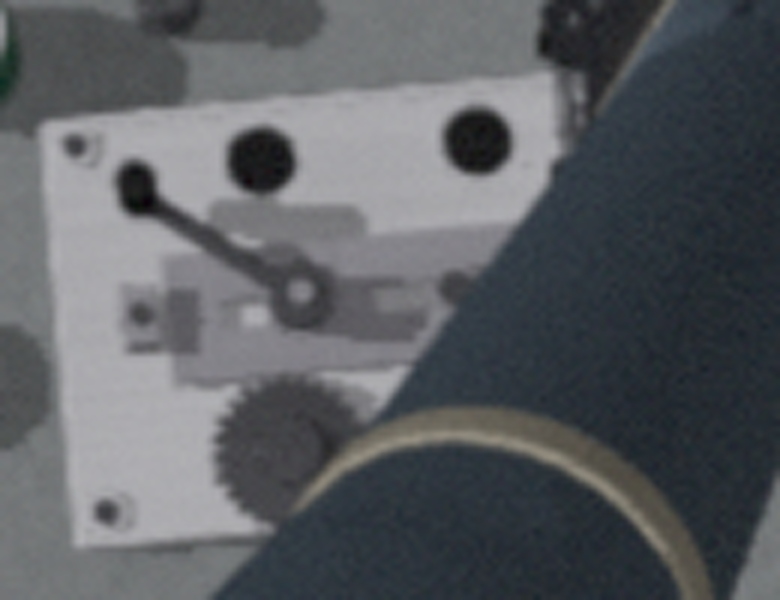

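View pics/s2.png

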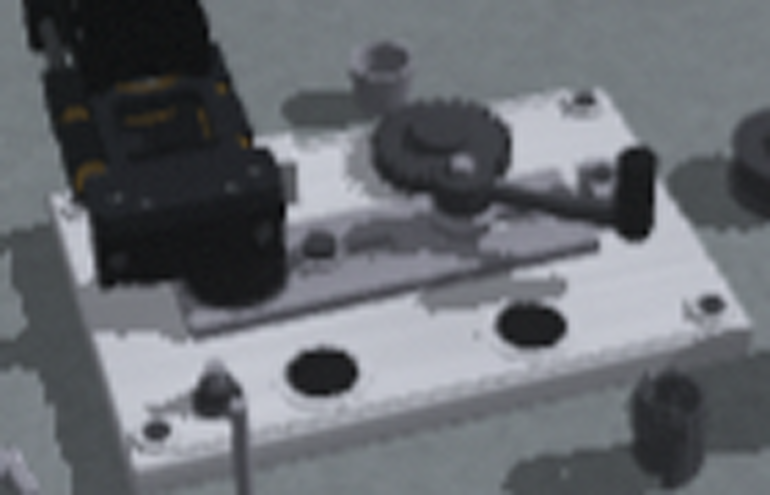

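The bracket has followed: the nose edge in the top crop moved from about x=203 to 166, and the stop face is near 160. The remaining gap is a few mm, so I'll creep.

```bash
for i in 1 ; do python3 -m crank '[[0.0006,0,0,0,0,0],[0.0012,0,0,0,0,0],[0.0018,0,0,0,0,0],[0.0024,0,0,0,0,0]]'; done; python3 -c "
from h import *
st()"
```

```text
clock: 7.98
ee_pos: [502.7, -161.7, 38.5]
ee_rot: [180.0, -0.0, 93.9]
contact_force: [1.6, -4.1, -0.5]
gripper_width: 0.4
7.97 [ 502.69 -161.71   38.52] [180.   -0.   93.9] F [ 1.61 -4.13 -0.47] w 0.4 q [ -9.   29.6  28.8 118.2 -22.9  37.6  39. ]
```

```bash
python3 -m crank '[[0.0006,0,0,0,0,0],[0.0012,0,0,0,0,0],[0.0018,0,0,0,0,0],[0.0024,0,0,0,0,0]]'; python3 -c "
from h import *
st()"
```

```text
clock: 8.48
ee_pos: [502.6, -160.5, 38.6]
ee_rot: [180.0, 0.1, 93.9]
contact_force: [-0.4, -5.7, -2.0]
gripper_width: 0.5
8.47 [ 502.6  -160.54   38.55] [1.7998e+02 7.0000e-02 9.3880e+01] F [-0.45 -5.69 -1.97] w 0.5 q [ -9.2  29.5  28.8 118.3 -22.9  37.5  38.8]
```

```bash
python3 -m crank '[[0.0005,0,0,0,0,0],[0.0005,0,0,0,0,0]]'; python3 -c "
from h import *
st()"
```

```text
clock: 8.72
ee_pos: [502.6, -160.5, 38.5]
ee_rot: [180.0, 0.1, 93.9]
contact_force: [0.7, -6.9, -1.8]
gripper_width: 0.6
8.72 [ 502.56 -160.51   38.54] [1.7997e+02 9.0000e-02 9.3860e+01] F [ 0.69 -6.89 -1.75] w 0.6 q [ -9.2  29.5  28.8 118.3 -22.9  37.4  38.8]
```

```bash
python3 -m crank '[[0.0005,0,0,0,0,0],[0.0005,0,0,0,0,0]]'; python3 -c "
from h import *
st()"
```

```text
clock: 8.98
ee_pos: [502.6, -160.5, 38.6]
ee_rot: [180.0, 0.1, 93.8]
contact_force: [0.9, -7.4, -1.9]
gripper_width: 0.6
8.97 [ 502.57 -160.51   38.57] [1.7996e+02 1.3000e-01 9.3840e+01] F [ 0.91 -7.39 -1.94] w 0.6 q [ -9.2  29.5  28.9 118.4 -22.9  37.4  38.7]
```

```bash
python3 -m crank '[[0.0005,0,0,0,0,0],[0.0005,0,0,0,0,0]]'; python3 -c "
from h import *
st()"
```

```text
clock: 9.22
ee_pos: [502.6, -160.5, 38.6]
ee_rot: [179.9, 0.2, 93.8]
contact_force: [0.9, -8.0, -2.1]
gripper_width: 0.6
9.22 [ 502.57 -160.46   38.6 ] [1.7995e+02 1.6000e-01 9.3830e+01] F [ 0.93 -8.01 -2.09] w 0.6 q [ -9.3  29.5  28.9 118.4 -22.9  37.4  38.7]
```

The TCP has stalled at y=-160.5 while the force climbs from 4 to 8 N, so the bracket is on the stop. I'll back off slowly and check with a picture.

```bash
python3 -m crank '[[-0.001,0,0,0,0,0],[-0.002,0,0,0,0,0],[-0.004,0,0,0,0,0],[-0.008,0,0,0,0,0],[-0.015,0,0,0,0,0],[-0.025,0,0,0,0,0],[-0.025,0,-0.03,0,0,0],[-0.025,0,-0.08,0,0,0]]'
python3 - <<'E'
from h import *
st()
im=viewer.camera('wrist');o=telemetry.get_obs(); cv2.imwrite('pics/w3.png',im[:,:,::-1])
im=viewer.camera('top'); cv2.imwrite('pics/t3.png',cv2.resize(im[140:240,220:350,::-1],None,fx=6,fy=6,interpolation=cv2.INTER_CUBIC))
E
```

```text
clock: 10.22
ee_pos: [502.6, -178.7, 102.1]
ee_rot: [-179.8, -0.1, 93.9]
contact_force: [0.5, -0.1, -0.5]
gripper_width: 0.2
10.22 [ 502.59 -178.68  102.12] [-1.7979e+02 -5.0000e-02  9.3850e+01] F [ 0.48 -0.13 -0.49] w 0.2 q [-10.5  24.5  32.7 115.3 -18.3  45.5  36.8]
```

View pics/w3.png

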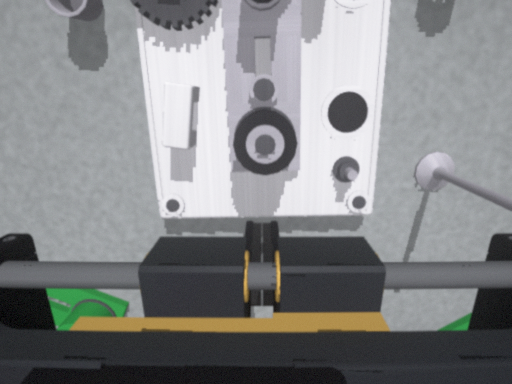

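View pics/t3.png

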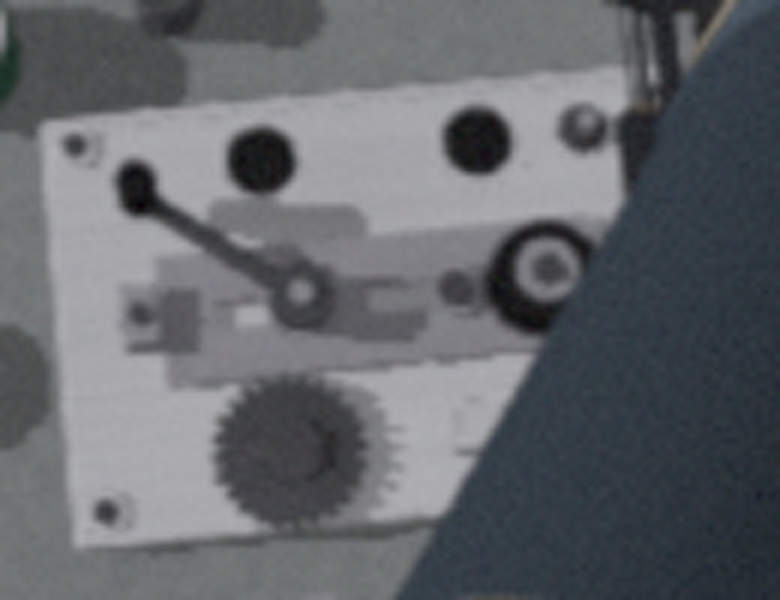

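Top crop: the nose edge sits at x≈160, in contact with the stop, and the bracket stayed there after the retreat (contact force ≈0). Next I'll go to a standoff behind the lever handle.

```bash
python3 -c "
from h import *
togo([501,61,150],147.8); togo([502.6,-178.7,150],93.85)"
```

```text
rows -> [0.3011, 0.014, -0.0555, 0.0009, 0.0008, -0.1499]  mm [240.9  11.2 -44.4]  clock 10.32
rows -> [0.0021, -0.0041, -0.0551, 0.0011, 0.0003, -0.0]  mm [  1.7  -3.3 -44.1]  clock 10.32
```

```bash
python3 -m crank '[[0.0,0,-0.056,0,0,0],[0.06,0.01,-0.056,0,0,-0.02],[0.13,0.014,-0.056,0,0,-0.05],[0.2,0.014,-0.056,0,0,-0.08],[0.27,0.014,-0.056,0,0,-0.11],[0.301,0.014,-0.056,0,0,-0.14],[0.301,0.014,-0.056,0,0,-0.15],[0.301,0.014,-0.056,0,0,-0.15]]'
python3 - <<'E'
from h import *
st()
im=viewer.camera('wrist'); st(); togo([501,61,66],147.8);cv2.imwrite('pics/w4.png',im[:,:,::-1])
E
```

```text
clock: 11.32
ee_pos: [498.2, 62.4, 146.8]
ee_rot: [-180.0, -0.1, 147.9]
contact_force: [-0.0, 0.2, 0.1]
gripper_width: 0.5
11.32 [498.25  62.39 146.81] [-1.7997e+02 -5.0000e-02  1.4787e+02] F [-0.01  0.22  0.13] w 0.5 q [-28.   16.1  19.3 116.6  -7.   48.5  53.1]
11.38 [498.37  61.98 146.89] [-1.7997e+02 -4.0000e-02  1.4779e+02] F [ 0.22 -0.72 -0.24] w 0.9 q [-28.   16.1  19.3 116.6  -7.   48.5  53.1]
rows -> [-0.0035, 0.0008, 0.1011, -0.0001, -0.0001, -0.0]  mm [-2.8  0.6 80.9]  clock 11.38
```

View pics/w4.png

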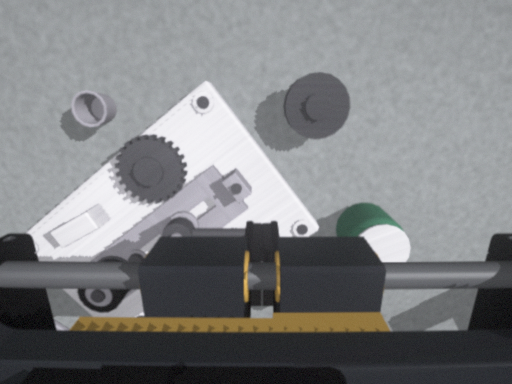

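The wrist view shows the hub at (180,228) with the lever running horizontally toward the fingers at (262,240), so the tool y axis is along the lever. The bracket nose sits against the stop at (222,192).

```bash
python3 -c "
from h import *
print(plane('wrist',(180,226),66))"
python3 -m crank '[[-0.003,0.0,0.05,0,0,0],[-0.003,0.0,0.1,0,0,0],[-0.003,0,0.1,0,0,0]]'
python3 - <<'E'
from h import *
st()
im=viewer.camera('top'); cv2.imwrite('pics/t4.png',cv2.resize(im[140:240,220:350,::-1],None,fx=6,fy=6,interpolation=cv2.INTER_CUBIC))
im=viewer.camera('scene'); cv2.imwrite('pics/s4.png',cv2.resize(im[160:250,160:300,::-1],None,fx=5.5,fy=5.5,interpolation=cv2.INTER_CUBIC))
E
```

```text
[483.94312458 -14.68046194  66.        ]
clock: 11.75
ee_pos: [498.2, 60.0, 65.0]
ee_rot: [-179.7, -0.3, 147.8]
contact_force: [-0.3, 0.1, 0.3]
gripper_width: 0.3
11.75 [498.24  60.02  65.  ] [-179.71   -0.26  147.77] F [-0.3   0.11  0.33] w 0.3 q [-25.6  23.5  17.3 120.  -11.   38.3  56.8]
```

View pics/t4.png

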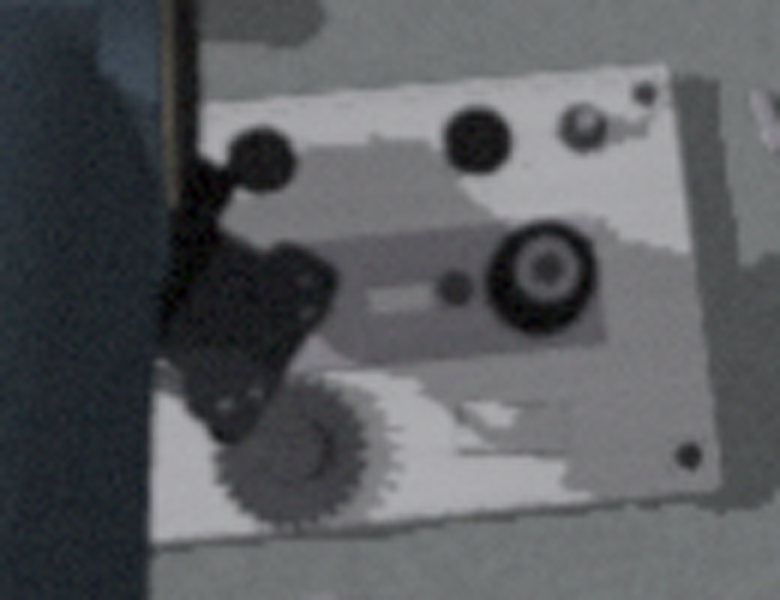

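View pics/s4.png

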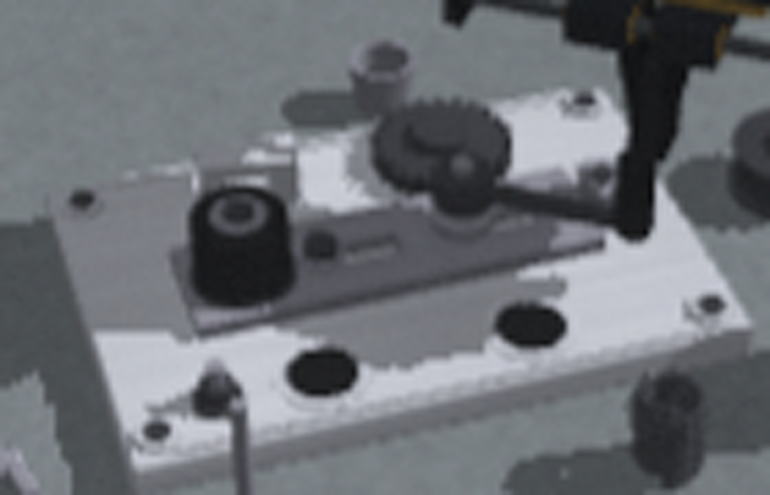

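```bash
python3 -m crank '[[-0.008,0.003,0,0,0,0],[-0.015,0.003,0,0,0,0],[-0.015,0.003,0,0,0,0]]'; python3 -m crank '[[-0.0025,0,0,0,0,0],[-0.005,0,0,0,0,0],[-0.005,0,0,0,0,0]]';  python3 -m crank '[[-0.0025,0,0,0,0,0],[-0.005,0,0,0,0,0],[-0.005,0,0,0,0,0]]'; python3 -c "
from h import *
st()"
```

```text
clock: 12.22
ee_pos: [513.1, 56.5, 68.1]
ee_rot: [179.9, 0.1, 147.9]
contact_force: [-0.1, 1.0, 0.1]
gripper_width: 0.5
clock: 12.6
ee_pos: [515.6, 54.6, 67.3]
ee_rot: [180.0, 0.0, 147.9]
contact_force: [-0.2, -0.1, -0.6]
gripper_width: 0.4
clock: 12.98
ee_pos: [519.0, 52.4, 67.3]
ee_rot: [180.0, 0.0, 147.9]
contact_force: [-0.4, 0.2, -0.5]
gripper_width: 0.6
12.97 [519.02  52.45  67.33] [180.     0.   147.89] F [-0.41  0.24 -0.52] w 0.6 q [-24.1  24.6  17.3 117.7 -11.3  39.3  58.3]
```

```bash
python3 -m crank '[[-0.0025,0,0,0,0,0],[-0.005,0,0,0,0,0],[-0.005,0,0,0,0,0]]';  python3 -m crank '[[-0.0025,0,0,0,0,0],[-0.005,0,0,0,0,0],[-0.005,0,0,0,0,0]]'; python3 -c "
from h import *
st()"
```

```text
clock: 13.35
ee_pos: [520.5, 51.5, 67.0]
ee_rot: [-179.9, -0.2, 147.9]
contact_force: [-4.6, 2.6, 2.9]
gripper_width: 0.1
clock: 13.72
ee_pos: [523.6, 49.6, 66.9]
ee_rot: [-179.9, -0.3, 148.0]
contact_force: [-3.8, 2.8, 2.2]
gripper_width: 0.2
13.72 [523.63  49.62  66.9 ] [-179.94   -0.26  147.95] F [-3.79  2.81  2.24] w 0.2 q [-23.5  25.1  17.2 116.9 -11.5  39.8  59. ]
```

Contact was at about 4.7 N tangential, and the lever turns while loose. I'll now follow the arc about the clamp axis in 10° calls and watch the tangential force.

```bash
cat >> h.py <<'E'
def lev():
    o=telemetry.get_obs(); Rc=R.from_euler('xyz',o['ee_rot'],degrees=True); f=Rc.inv().apply(o['contact_force']); C=np.array([488,-25.]); v=o['ee_pos'][:2]-C
    print(round(o['clock'],2),'F_tool',f.round(1),'pos',o['ee_pos'].round(1),'psi',o['ee_rot'][2].round(1),'TCPrad',np.hypot(*v).round(1),'TCPaz',np.degrees(np.arctan2(v[1],v[0])).round(1),'x,y rel C',Rc.inv().apply(np.r_[v,0])[:2].round(1),'q7',o['q'][6].round(1))
E
python3 -m crank '[[-0.0044,0.0007,0,0,0,0.009],[-0.0088,0.0011,0,0,0,0.018],[-0.0132,0.0014,0,0,0,0.027],[-0.0176,0.0015,0,0,0,0.036]]' >/dev/null; python3 -c "
from h import *
lev()"
```

```text
14.22 F_tool [ 5.9  0.1 -2.4] pos [536.1  43.7  66.9] psi 134.9 TCPrad 83.9 TCPaz 55.0 x,y rel C [14.7 82.6] q7 49.2
```

```bash
python3 -m crank '[[-0.0044,0.0007,0,0,0,0.0069],[-0.0088,0.0011,0,0,0,0.0139],[-0.0132,0.0014,0,0,0,0.0208],[-0.0176,0.0015,0,0,0,0.0278]]' >/dev/null; python3 -c "
from h import *
lev()"
```

```text
14.72 F_tool [ 6.7 -1.1 -3. ] pos [547.4  35.2  66.9] psi 124.9 TCPrad 84.6 TCPaz 45.4 x,y rel C [15.3 83.2] q7 42.2
```

```bash
python3 -m crank '[[-0.0044,0.0,0,0,0,0.0069],[-0.0088,0.0003,0,0,0,0.0139]]' >/dev/null; python3 -c "
from h import *
lev()"
```

```text
14.97 F_tool [6.3 1.8 0.8] pos [552.4  30.3  66.9] psi 120.0 TCPrad 84.9 TCPaz 40.6 x,y rel C [15.7 83.4] q7 38.7
```

```bash
python3 -m crank '[[-0.0044,0.0,0,0,0,0.0069],[-0.0088,0.0003,0,0,0,0.0139]]' >/dev/null; python3 -c "
from h import *
lev()"
```

```text
15.22 F_tool [7.4 2.9 1.1] pos [557.   24.9  67. ] psi 115.0 TCPrad 85.2 TCPaz 35.9 x,y rel C [16.1 83.6] q7 35.3
```

```bash
python3 -m crank '[[-0.0044,0.0,0,0,0,0.0069],[-0.0088,0.0003,0,0,0,0.0139]]' >/dev/null; python3 -c "
from h import *
lev()"
```

```text
15.47 F_tool [5.8 4.2 3.2] pos [561.1  19.1  67.1] psi 110.0 TCPrad 85.3 TCPaz 31.1 x,y rel C [16.4 83.7] q7 31.9
```

Run:
```python
from h import *
im=viewer.camera('scene'); a=cv2.resize(im[160:250,180:300,::-1],None,fx=5,fy=5,interpolation=cv2.INTER_CUBIC); cv2.imwrite('pics/s5.png',a)
im=viewer.camera('wrist'); cv2.imwrite('pics/w5.png',im[:,:,::-1])
im=viewer.camera('top'); cv2.imwrite('pics/t5.png',cv2.resize(im[140:240,220:350,::-1],None,fx=5,fy=5,interpolation=cv2.INTER_CUBIC))
```

```text
(no output)
```

View pics/s5.png

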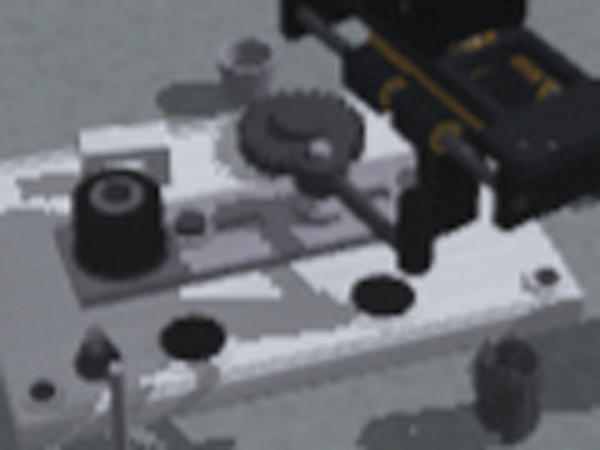

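View pics/w5.png

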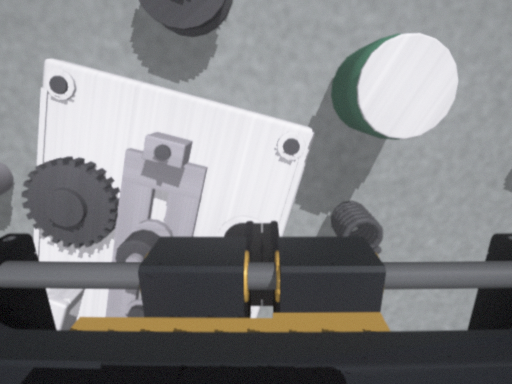

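View pics/t5.png

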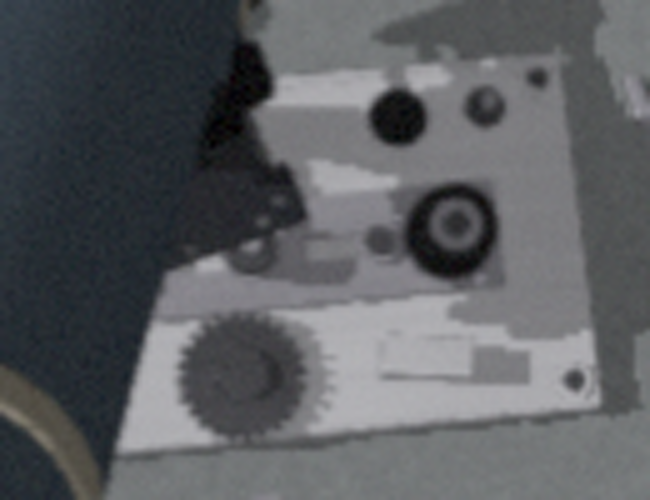

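The scene crop shows the lever turned, with the handle at crop (415,235) and the shut fingers squarely behind it. No bite yet (~6 N). Continuing.

```bash
python3 -m crank '[[-0.0044,0.0007,0,0,0,0.0069],[-0.0088,0.0012,0,0,0,0.0139]]' >/dev/null; python3 -c "
from h import *
lev()"
```

```text
15.88 F_tool [6.8 4.5 1.7] pos [564.6  12.6  67.2] psi 105.0 TCPrad 85.4 TCPaz 26.2 x,y rel C [16.5 83.7] q7 28.5
```

```bash
python3 -m crank '[[-0.0044,0.0007,0,0,0,0.0069],[-0.0088,0.0012,0,0,0,0.0139]]' >/dev/null; python3 -c "
from h import *
lev()"
```

```text
16.12 F_tool [7.6 3.8 2.7] pos [567.7   6.2  67.2] psi 100.0 TCPrad 85.6 TCPaz 21.4 x,y rel C [16.9 83.9] q7 25.1
```

```bash
python3 -m crank '[[-0.0044,0.0007,0,0,0,0.0069],[-0.0088,0.0012,0,0,0,0.0139]]' >/dev/null; python3 -c "
from h import *
lev()"
```

```text
16.38 F_tool [9.6 4.  2.7] pos [5.701e+02 2.000e-01 6.720e+01] psi 95.0 TCPrad 85.9 TCPaz 17.1 x,y rel C [17.9 84. ] q7 21.8
```

It is biting: tangential 6.8→7.6→9.6 N. Smaller steps now.

```bash
python3 -m crank '[[-0.0022,0.0003,0,0,0,0.0035],[-0.0044,0.0006,0,0,0,0.0069]]' >/dev/null; python3 -c "
from h import *
lev()"
```

```text
16.62 F_tool [10.   4.4  2.1] pos [571.1  -2.8  67.3] psi 92.6 TCPrad 86.0 TCPaz 14.9 x,y rel C [18.4 84. ] q7 20.1
```

```bash
python3 -m crank '[[-0.0022,0.0003,0,0,0,0.0035],[-0.0044,0.0006,0,0,0,0.0069]]' >/dev/null; python3 -c "
from h import *
lev()"
```

```text
16.88 F_tool [9.4 4.5 4.4] pos [571.9  -5.9  67.3] psi 90.1 TCPrad 86.1 TCPaz 12.8 x,y rel C [18.9 84. ] q7 18.5
```

```bash
python3 -m crank '[[-0.0022,0.0003,0,0,0,0.0035],[-0.0044,0.0006,0,0,0,0.0069]]' >/dev/null; python3 -c "
from h import *
lev()
for i in range(3): viewer.camera('top'); lev()"
```

```text
17.12 F_tool [10.3  4.7  3.5] pos [572.7  -9.1  67.3] psi 87.7 TCPrad 86.2 TCPaz 10.7 x,y rel C [19.4 84. ] q7 16.8
17.18 F_tool [10.9  3.7  3. ] pos [572.7  -9.3  67.2] psi 87.6 TCPrad 86.2 TCPaz 10.5 x,y rel C [19.2 84. ] q7 16.8
17.23 F_tool [10.5  3.8  3.2] pos [572.7  -9.3  67.3] psi 87.7 TCPrad 86.2 TCPaz 10.5 x,y rel C [19.1 84. ] q7 16.9
17.27 F_tool [10.4  4.8  3.7] pos [572.7  -9.3  67.3] psi 87.7 TCPrad 86.2 TCPaz 10.5 x,y rel C [19.1 84. ] q7 16.9
```

```bash
python3 -m crank '[[-0.0022,0.0003,0,0,0,0.0035],[-0.0044,0.0006,0,0,0,0.0069],[-0.0044,0.0006,0,0,0,0.0069]]' >/dev/null; python3 -c "
from h import *
lev()
for i in range(2): viewer.camera('top'); lev()"
```

```text
17.65 F_tool [11.8  4.5  3.7] pos [573.4 -12.5  67.3] psi 85.2 TCPrad 86.3 TCPaz 8.4 x,y rel C [19.6 84. ] q7 15.2
17.7 F_tool [10.6  3.7  4.5] pos [573.4 -12.5  67.3] psi 85.2 TCPrad 86.3 TCPaz 8.4 x,y rel C [19.6 84. ] q7 15.2
17.75 F_tool [10.6  4.3  4.2] pos [573.4 -12.5  67.3] psi 85.2 TCPrad 86.3 TCPaz 8.3 x,y rel C [19.6 84. ] q7 15.2
```

```bash
python3 -m crank '[[-0.0022,0.0003,0,0,0,0.0035],[-0.0044,0.0006,0,0,0,0.0069],[-0.0044,0.0006,0,0,0,0.0069]]' >/dev/null; python3 -c "
from h import *
lev()
for i in range(2): viewer.camera('top'); lev()"
```

```text
18.12 F_tool [11.7  4.9  4.6] pos [573.9 -15.7  67.3] psi 82.8 TCPrad 86.4 TCPaz 6.2 x,y rel C [20.1 84. ] q7 13.6
18.18 F_tool [11.6  4.5  4.5] pos [573.9 -15.7  67.3] psi 82.8 TCPrad 86.4 TCPaz 6.2 x,y rel C [20.1 84. ] q7 13.6
18.23 F_tool [11.   4.8  4.1] pos [573.9 -15.6  67.3] psi 82.8 TCPrad 86.4 TCPaz 6.2 x,y rel C [20.1 84. ] q7 13.6
```

```bash
python3 -m crank '[[-0.0022,0.0003,0,0,0,0.0035],[-0.0044,0.0006,0,0,0,0.0069],[-0.0044,0.0006,0,0,0,0.0069]]' >/dev/null; python3 -c "
from h import *
lev()
for i in range(3): viewer.camera('top'); lev()"
```

```text
18.6 F_tool [13.4  4.1  5.3] pos [574.3 -18.9  67.3] psi 80.3 TCPrad 86.5 TCPaz 4.1 x,y rel C [20.6 84. ] q7 11.9
18.65 F_tool [13.3  5.2  4.5] pos [574.2 -18.9  67.3] psi 80.3 TCPrad 86.4 TCPaz 4.1 x,y rel C [20.6 84. ] q7 11.9
18.7 F_tool [12.5  5.5  5.2] pos [574.3 -18.9  67.3] psi 80.3 TCPrad 86.5 TCPaz 4.1 x,y rel C [20.6 84. ] q7 11.9
18.75 F_tool [12.1  3.9  5.5] pos [574.2 -18.9  67.3] psi 80.3 TCPrad 86.5 TCPaz 4.1 x,y rel C [20.6 84. ] q7 11.9
```

Firm at about 12–12.8 N, inside the 10–13 N range. I'll back off slowly along +x so the spring-back is gentle, then rise.

```bash
python3 -m crank '[[0.004,0,0,0,0,0],[0.009,0,0,0,0,0],[0.015,0,0,0,0,0],[0.022,0,0,0,0,0],[0.03,0,0,0,0,0],[0.04,0,0,0,0,0],[0.05,0,0,0,0,0],[0.05,0,0,0,0,0]]'
python3 - <<'E'
from h import *
lev()
im=viewer.camera('wrist'); cv2.imwrite('pics/w6.png',im[:,:,::-1])
im=viewer.camera('scene'); cv2.imwrite('pics/s6.png',cv2.resize(im[160:250,160:300,::-1],None,fx=5.5,fy=5.5,interpolation=cv2.INTER_CUBIC))
E
```

```text
clock: 19.75
ee_pos: [577.7, 14.6, 67.2]
ee_rot: [-180.0, -0.0, 80.1]
contact_force: [-0.3, -0.4, -0.2]
gripper_width: 0.2
19.75 F_tool [-0.4 -0.3  0.2] pos [577.7  14.6  67.2] psi 80.1 TCPrad 98.1 TCPaz 23.8 x,y rel C [54.5 81.6] q7 8.0
```

View pics/s6.png

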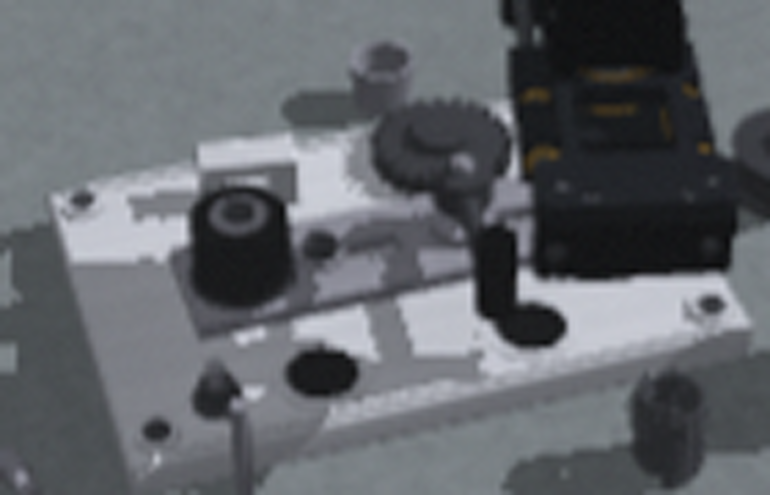

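View pics/w6.png

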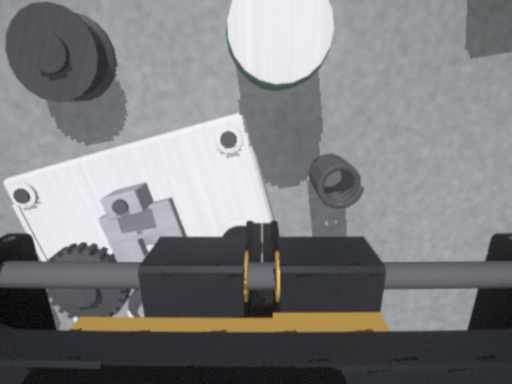

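The scene crop shows the handle standing free at (497,230) with the gripper clear of it. The bracket is still at the stop. Now measuring the spring-back.

```bash
python3 -m crank '[[0.02,0,-0.03,0,0,0],[0.04,0.02,-0.08,0,0,0],[0.10,0.05,-0.15,0,0,0],[0.16,0.05,-0.15,0,0,0],[0.22,0.05,-0.15,0,0,0],[0.28,0.05,-0.15,0,0,0],[0.28,0.05,-0.15,0,0,0]]'
python3 - <<'E'
from h import *
im=viewer.camera('top'); cv2.imwrite('pics/t7.png',cv2.resize(im[140:240,220:350,::-1],None,fx=6,fy=6,interpolation=cv2.INTER_CUBIC))
im=viewer.camera('scene'); cv2.imwrite('pics/s7.png',cv2.resize(im[160:250,160:300,::-1],None,fx=5.5,fy=5.5,interpolation=cv2.INTER_CUBIC))
st()
E
```

```text
clock: 20.72
ee_pos: [655.3, 233.1, 186.2]
ee_rot: [-179.9, -0.1, 80.5]
contact_force: [-0.4, -0.1, 0.6]
gripper_width: 0.5
20.82 [655.74 226.76 186.91] [-1.7998e+02  7.0000e-02  8.0020e+01] F [-0.04 -0.65 -1.16] w 0.4 q [-46.9  34.2  37.7  88.9 -22.3  64.7 -14.4]
```

View pics/t7.png

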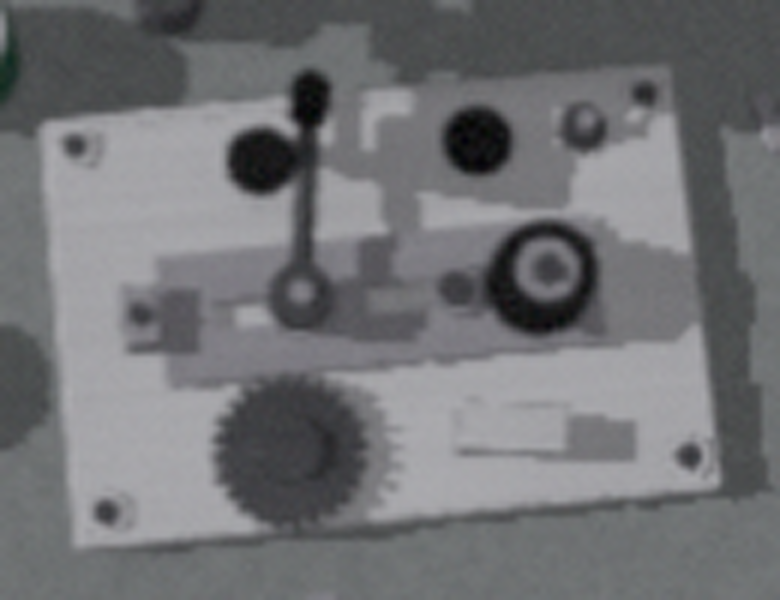

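View pics/s7.png

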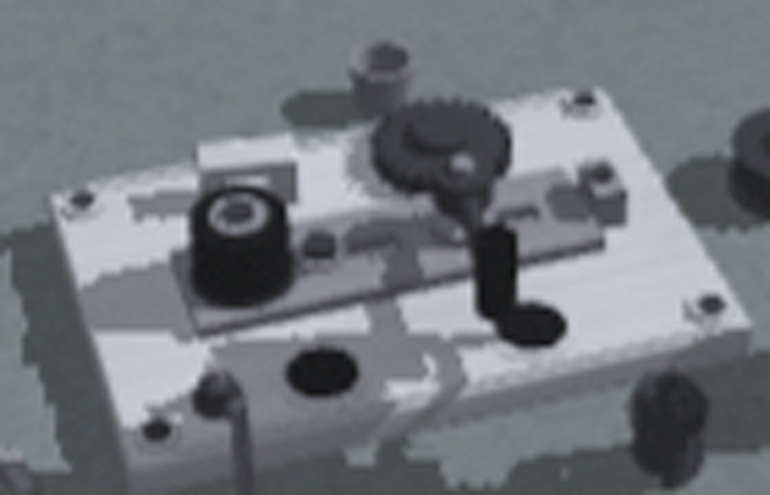

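Run:
```python
from h import *
p,r=tri([ray('top',(220+311/6,140+83/6)),ray('scene',(160+497/5.5,160+231/5.5))]); print(p.round(1),np.round(r,1))
v=p[:2]-np.array([487.7,-25.2]); print(np.hypot(*v), np.degrees(np.arctan2(v[1],v[0])))
for y in (255,384): print(plane('top',(220+(158 if y==255 else 170)/6,140+y/6),28).round(1))
print(proj('top',[0,0,0]))
```

```text
[570.  -29.6  89.9] [1. 1.]
82.45049689000415 -3.035503505643107
[509.9  34.1  28. ]
[454.1  29.   28. ]
[261.01856495 384.400398  ]
```

Run:
```python
from h import *
a=cv2.imread('pics/t4.png',0).astype(np.float32);b=cv2.imread('pics/t7.png',0).astype(np.float32)
for n,(y0,y1,x0,x1) in {'roller':(215,340,485,600),'gear(fixed)':(380,530,220,370)}.items():
    print(n,cv2.phaseCorrelate(a[y0:y1,x0:x1].copy(),b[y0:y1,x0:x1].copy(),cv2.createHanningWindow((x1-x0,y1-y0),cv2.CV_32F)),'crop px, 0.43mm each')
st()
```

```text
roller ((0.14350272543003229, 0.6608120192188167), 0.42516052233378093) crop px, 0.43mm each
gear(fixed) ((-0.03882467290604552, -0.001621052398121492), 0.3759502275254991) crop px, 0.43mm each
20.82 [655.74 226.76 186.91] [-1.7998e+02  7.0000e-02  8.0020e+01] F [-0.04 -0.65 -1.16] w 0.4 q [-46.9  34.2  37.7  88.9 -22.3  64.7 -14.4]
```

The bracket shifted less than 0.1 mm along the slide during clamping, and the robot is clear of everything. I'll settle briefly and hand in.

```bash
python3 -m crank '[[0,0,0,0,0,0],[0,0,0,0,0,0],[0,0,0,0,0,0]]'; python3 -c "
from h import *
print(ticket.finish_job())"
```

```text
clock: 21.2
ee_pos: [656.0, 226.2, 187.5]
ee_rot: [180.0, -0.0, 79.9]
contact_force: [0.6, -0.6, 0.1]
gripper_width: 0.2
the job is handed in; nothing more can be done
None
```

The bracket is against the stop and clamped, and I handed the job in at about 21 s; no verdict was given.

**Slide:** I pushed the roller from behind with shut fingers rather than gripping it. It slid at about 4 N. It stalled at the stop as the force rose to 8 N, roughly 4 N of which was on the stop. I then backed off.

**Clamp:** I pushed the handle clockwise with the shut fingers. It bit at roughly 0.75–0.8 rad, and I stopped at about 1.1 rad with 12–13 N at the handle. I then backed off slowly and moved clear.

**Last checks:**
- **Handle:** it sprang back only about 2°, which is within what I can measure.
- **Bracket:** it moved less than 0.1 mm along the slide during clamping, and in the top view its nose still lies against the stop.
- **Robot:** it was touching nothing, with the wrist force near zero.

**Not confirmed or in disagreement:**
- I did not measure the collar force directly; I judged it only from the force at the handle.
- My first few steps behind the roller went the wrong way, into free space, and touched nothing.
- The wrist camera disagreed with the other two by about 5 mm on the roller, so I relied on the top and scene cameras and on feel. It was about 10 mm off on the clamp axis, where the hub was partly hidden.
- The handle force also showed 4–5 N sideways and along the handle, which I put down to friction or slight misalignment.

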